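# Seat a wooden blank in the sawing jig and snap the toggle clamp shut

## Robot

A 7-joint arm with a two-finger parallel gripper is mounted at the origin on the work surface. World frame = base frame: x ahead of the robot, y to its left, z up, the work surface at z = 0. Lengths are in m, angles in rad, forces in N, time in s.
With the tool pointing down it reaches from about 0.4 to 0.85 m from the base axis. Payload 4.5 kg.
Tool frame: the origin (TCP) lies at the very end of the fingers, on their centre line; the grasp point (between the pads) lies 19 mm behind it; z points along the fingers, x is the direction in which the jaws open and shut, and the axes are right-handed (so a half turn about z gives the same grasp; the last joint's range is limited). The gripper opens to 85 mm and grips with 20 to 120 N. Pads are 22 mm wide; open, the fingers measure 114 mm over their backs; the gripper's body (76 mm by 85 mm) begins 54 mm behind the grasp point. The pads swing forward as they close: fully open they stand 13 mm farther back than shut.
Start: joints at [1.209, 0.689, -0.195, 1.565, 0.157, 0.902, -0.215], TCP at [0.241, -0.577, 0.195] pointing down, gripper open.
Joint ranges: [-3.01, 3.01], [-0.46, 2.08], [-1.47, 1.51], [0.13, 2.56], [-1, 4.14], [0.04, 2.09], [-2.66, 2.66]. Speed limits (rad/s): [2.57, 2.57, 3.14, 3.14, 3.14, 3.14, 3.14].

## Interface

Orientations are given as a unit quaternion [w, x, y, z].
In Python, from rig import * gives the robot as it stands. The module is installed in compiled form; this text tells all that it offers.
- The arm moves only by the shell command python3 -m pendant 'ROWS'. ROWS is JSON, a list of rows, each a list of 5 numbers: the shift along the tool's x, y, z in m, then the turn about the tool's z in rad, then the closure, from -1 (fully open) to 1 (shut), so that 0 is half open. A call has 1 to 8 rows; each row is the pose to reach, as a shift and turn from the pose commanded when the call began, along the tool's axes at that moment; what a row does not reach only later rows make up. A row lasts 1/10 s, in which the tool goes at most 50 mm and 8.59 degrees, less where a joint would pass 70% of its speed; a pose out of reach is approached as far as the arm can. A call with a gripper value outside its range is refused whole. The fingers move at their own pace and stop on an object; the grip force is fixed at half the most. Time passes only in rows, so rows that repeat a pose let the fingers close. It gives the time, the measured TCP pose, the force and the opening at its end, in the units of the state.
- observe(): the state, without advancing time (a new reading comes with each control period).
- get_image(name): name is "scene" or "top" or "wrist"; returns a dict with "pixels" (420x560x3 uint8, red, green, blue), "depth" (420x560 float32, m along the optical axis (not along the pixel's ray), 0 where there is no reading), "fx", "fy", "cx", "cy" (pixels), "pose" (4x4, takes a point from camera to world coordinates); the wrist camera has in their place "mount" (4x4, takes a point from camera to tool coordinates, whose origin is the TCP and whose axes are the tool frame's). Camera axes: x right, y down, z forward; pixel columns grow to the right and rows downward; lengths in m; the calibration is good to about 2 mm. A picture is of the moment at which its call begins: read the wrist's pose just before it.
- close_job(): hands the job in, once; it reports no verdict.
The state is a dict: "time_s": time; "qpos": joint angles; "joint_vel": joint speeds; "joint_torque": joint torques, N m; "tool_pos": TCP position; "eef_rot": TCP orientation; "ft_force": force on the tool from outside, world axes, zero at the start; "moment": the same for the moment, N m; "width": finger opening in m.
Only numpy, scipy, OpenCV 4.12 (cv2) and the standard library are available. Lean on these libraries where they do the work, as an engineer would, in place of code of your own. Each camera call takes 0.05 s, during which the arm holds its last target.

## Task

Push the wooden blank along its channel in the jig until it is fully home against the end stop. Then push the toggle clamp's lever over past its dead point, so that it snaps into lock and the rubber foot holds the blank against the jig. Only push: do not lift the blank, and leave the other things on the bench where they are.

Things in the scene. Friction and masses are not known exactly. Their poses are not given: they have to be found in the camera images.
- jig: Plywood jig board fixed to the bench, 18 mm thick, x -150 to 110 mm, y -115 to 135 mm. Origin at bench height; x runs along the channel to the end stop, y to the left of that, z up. Two wooden rails 12 mm high make a channel 64 mm wide about y = 0, from x -90 to 70 mm, its open end facing the robot. A steel toggle clamp stands left of it.
- stop_face (a point): Middle of the end stop's face at the channel's end (jig x 70 mm), 10 mm above the top of the jig board; axes as the jig's. The stop is wooden, 16 mm high. The blank arrives here moving in +x.
- blank: Plain wooden blank 110 mm long (x) x 60 mm wide (y) x 20 mm high, about 0.1 kg, lying loose in the channel, 20 to 45 mm short of the stop at the start. Origin at the centre of its underside.
- blank_front (a point): Middle of the blank's far end face (towards the stop), 10 mm above the jig board.
- blank_rear (a point): Middle of the blank's near end face (towards the robot), 10 mm above the jig board: push here.
- lever_pivot (a point): Axis of the clamp's lever, parallel to the jig's x; at jig x 35, y 90 mm, 50 mm above the board; axes as the jig's. The steel tower that carries it is 32 mm wide in x, 34 mm in y, 59 mm tall above the board. The clamp's arm (68 mm long) is one piece with the lever, 49 degrees ahead of it on the channel side: nearly upright when open, level over the blank when locked.
- lever_tip (a point): Free end of the clamp's lever, 115 mm from the pivot. The lever's outer 69 mm is a round black grip 18 mm in diameter; nearer the pivot it is a flat steel bar.
- lever (a joint): Lever angle, rad. 0: open, leaning 45 degrees to the jig's +y (away from the channel); 0.79: upright; grows towards the channel (-y). Starts at 0 to 0.25, kept there by friction. A spring resists (up to about 8 N, pushing 85 mm from the pivot) up to the dead point at about 1.06; from 1.12 it flips by itself to the stop at 1.5: locked, leaning 41 degrees to -y.
- foot: Rubber foot under the end of the clamp's arm, 18 mm in diameter, on a short spring; origin at the centre of its underside. It comes down on the blank, 62 mm from the pivot towards the channel, as the lever locks.
- offcut: Bystander, leave alone: hardwood offcut 50 x 30 x 22 mm lying on the jig board on the right of the channel.
- water_bottle: Bystander, leave alone: closed clear bottle, 60 mm diameter, 200 mm tall, standing right of the jig.
- glue_jar: Bystander, leave alone: white jar with black cap, 60 mm diameter, 80 mm tall, standing on the bench left of the jig.
- screwdriver: Bystander, leave alone: screwdriver with a wooden handle, lying on the table right of the jig.
- brush: Bystander, leave alone: small brush lying on the table left of the jig, under 25 mm high.
- coping_saw: Bystander, leave alone: coping saw, steel bow and wooden handle, about 290 x 95 mm, lying on the table well right of the jig.
Things that resemble listed ones, but are neither listed nor needed, are in the scene too. Leave any purple look-alike of the blank alone.

How it is judged:
On the way, in this order (a step that is already met when the one before it is completed fails the run):
1. the blank is home against the end stop (within 3 mm) with the clamp still open (x of blank_front in the frame of stop_face above -0.003 m and value of joint lever below 0.9 rad), for 0.2 s.
2. the lever has snapped into lock (value of joint lever above 1.42 rad), for 0.2 s.
At the end, for the whole second after the job is handed in: The blank lies flat in the channel, its far end within 3 mm of the stop; the lever stands beyond 1.42 rad (locked); the foot presses on the blank with more than 1 N; all at rest (x of blank_front in the frame of stop_face above -0.003 m and value of joint lever above 1.42 rad and contact force between foot and blank above 1 N and linear speed of blank below 0.01 m/s and z of blank in the frame of jig below 0.022 m and angle between blank's own z axis and vertical below 0.06 rad); the robot touches nothing.
It fails at once if the clamp is closed before the blank is home (value of joint lever above 1.2 rad and x of blank_front in the frame of stop_face below -0.006 m).
It fails at once if the blank is lifted or tipped (z of blank in the frame of jig above 0.028 m or angle between blank's own z axis and vertical above 0.2 rad).
It fails at once if a bystander is moved more than 25 mm or tipped over (distance of any of offcut, water_bottle, glue_jar, screwdriver, brush, coping_saw from where it was at the start of the episode above 0.025 m or angle between any of water_bottle, glue_jar's own z axis and vertical above 0.4 rad).
It also fails if it takes over 45 s, if anything falls off the work surface, if the arm or the gripper's body presses on something with over 40 N, if the wrist force passes 120 N, or if a joint passes its speed limit or range.

## Working session

There is one attempt and no reset: what is moved stays moved. The work goes in short steps, Python scripts to look and compute and a shell command to move; the robot and the scene stay as the last step left them, time stands still between calls to the robot, and variables do not carry over. Pictures are saved under pics/ and viewed, and the job is handed in when it is done.

```bash
mkdir -p pics
python3 - <<'E'
from rig import *
import cv2,numpy as np
s=observe()
print(s)
for n in("scene","top"):
    i=get_image(n); cv2.imwrite(f"pics/{n}0.png",i["pixels"][:,:,::-1]); np.savez(f"pics/{n}0.npz",**i)
    print(n,i["fx"],i["cx"],i["cy"],i["pose"])
E
```

```text
{'time_s': 0.0, 'qpos': array([ 1.20880587,  0.68999141, -0.19450898,  1.56635012,  0.15732082,
        0.90250205, -0.21508604]), 'joint_vel': array([ 2.94875435e-04,  1.09649657e-03, -2.01808299e-03,  9.95502716e-05,
        5.23870177e-04, -2.73130239e-03, -2.55788672e-04]), 'joint_torque': array([ 8.09615040e-05, -5.39616215e+01, -1.26664884e+00, -1.58545911e+01,
        9.10165807e-03,  9.36253608e-03,  2.84544100e-06]), 'tool_pos': array([ 0.2406232 , -0.57604309,  0.19377774]), 'eef_rot': array([-4.48732269e-04,  8.32356974e-01, -5.54239123e-01, -8.12959450e-04]), 'ft_force': array([0.42836264, 0.00345146, 0.2318953 ]), 'moment': array([ 0.02294642, -0.03576746,  0.05115861]), 'width': 0.08530543791916724}
scene 517.4258673272252 281.30724830564367 200.51899022277166 [[-0.88972485  0.24816096 -0.38315248  1.10518405]
 [ 0.45644335  0.47072406 -0.75503531  0.91542554]
 [-0.0070112  -0.84666108 -0.53208632  0.77903167]
 [ 0.          0.          0.          1.        ]]
top 545.8079428131132 280.5945729860499 212.138548279055 [[ 3.45219041e-03 -9.90824360e-01  1.35111698e-01  4.28995913e-01]
 [-9.99792064e-01 -7.04398220e-04  2.03797132e-02 -1.24011024e-02]
 [-2.00975438e-02 -1.35153958e-01 -9.90620763e-01  1.40021786e+00]
 [ 0.00000000e+00  0.00000000e+00  0.00000000e+00  1.00000000e+00]]
```

View pics/scene0.png

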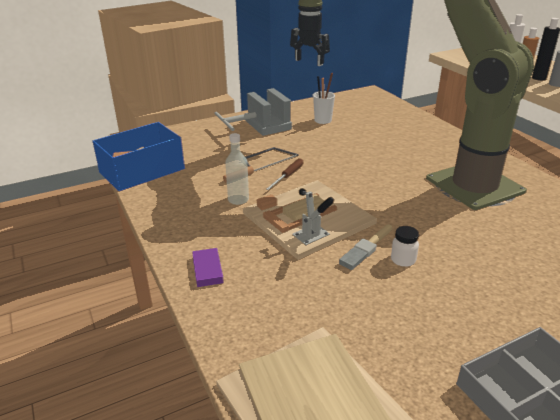

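View pics/top0.png

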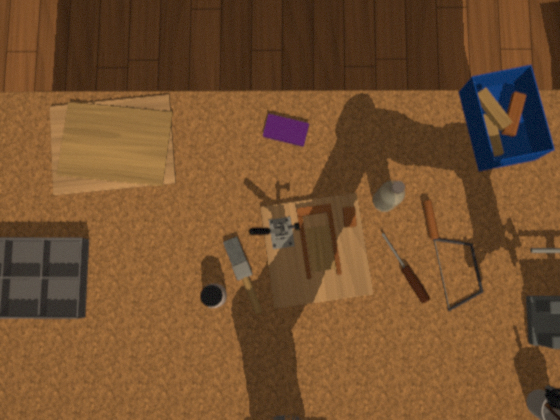

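Top view: the jig board spans about (262-372, 195-305), the clamp tower is near (282,232) with its grip at (258,231), and the blank is near (318,245). I'll zoom in next.

```bash
cat > h.py <<'E'
import numpy as np,cv2
def pts(i):
    d=i["depth"];v,u=np.mgrid[:d.shape[0],:d.shape[1]]
    P=np.stack([(u-i["cx"])/i["fx"]*d,(v-i["cy"])/i["fy"]*d,d],-1)
    T=i["pose"]; W=P@T[:3,:3].T+T[:3,3]; W[d==0]=np.nan; return W
E
python3 - <<'E'
import cv2,numpy as np
from h import *
i=np.load("pics/top0.npz");W=pts(i)
p=i["pixels"][180:320,240:400,::-1]
p=cv2.resize(cv2.convertScaleAbs(p,alpha=1.7),None,fx=5,fy=5,interpolation=cv2.INTER_CUBIC)[:600]
cv2.imwrite("pics/topz.png",p[:600])
z=W[180:320,240:400,2]; 
c=cv2.applyColorMap(np.uint8(np.clip(np.nan_to_num(z)/0.06,0,1)*255),cv2.COLORMAP_JET)
cv2.imwrite("pics/topd.png",cv2.resize(c,None,fx=4,fy=4,interpolation=0))
j=np.load("pics/scene0.npz")
p=j["pixels"][170:270,230:390,::-1]
cv2.imwrite("pics/scz.png",cv2.resize(p,None,fx=5,fy=5,interpolation=cv2.INTER_CUBIC))
# board top mask
m=(W[...,2]>0.012)&(W[...,2]<0.023)
m[:, :250]=0;m[:,385:]=0;m[:185]=0;m[315:]=0
m=cv2.morphologyEx(np.uint8(m),cv2.MORPH_OPEN,np.ones((3,3)))
print(m.sum(),np.median(W[m>0][:,2]))
m2=(W[...,2]>0.012);m2[:, :250]=0;m2[:,385:]=0;m2[:185]=0;m2[315:]=0
print(cv2.minAreaRect(W[m>0][:,:2].astype(np.float32)),cv2.boxPoints(cv2.minAreaRect(W[m>0][:,:2].astype(np.float32))))
E
```

```text
5920 0.018549690339736524
((0.5151517987251282, -0.04494898021221161), (0.26517000794410706, 0.30734944343566895), 8.653688430786133) [[ 0.360954    0.08702731]
 [ 0.40719837 -0.21682322]
 [ 0.6693496  -0.17692527]
 [ 0.6231052   0.12692526]]
```

View pics/topz.png

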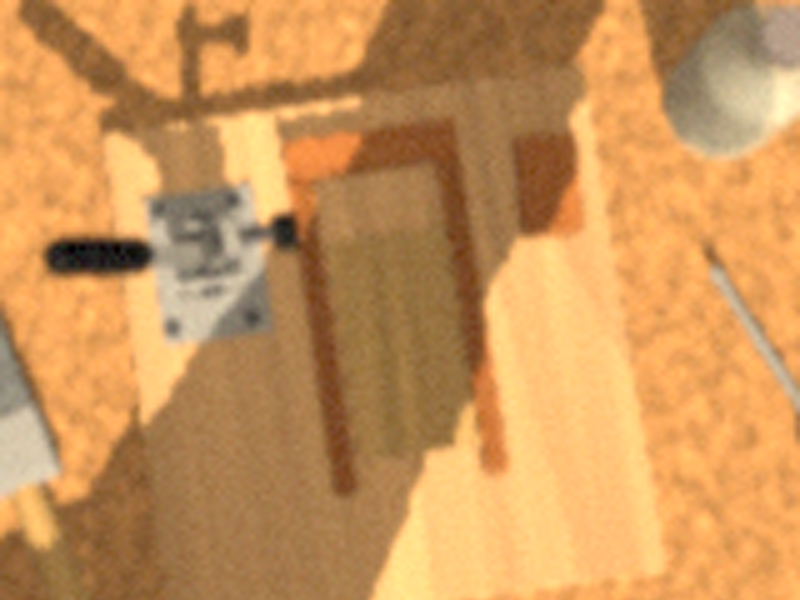

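View pics/topd.png

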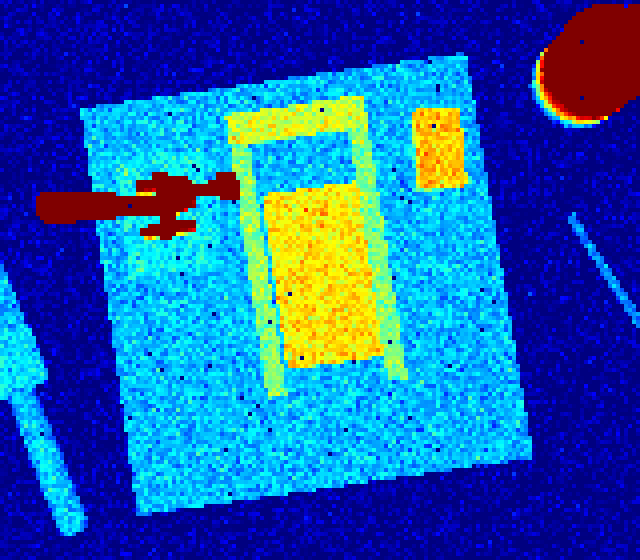

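View pics/scz.png

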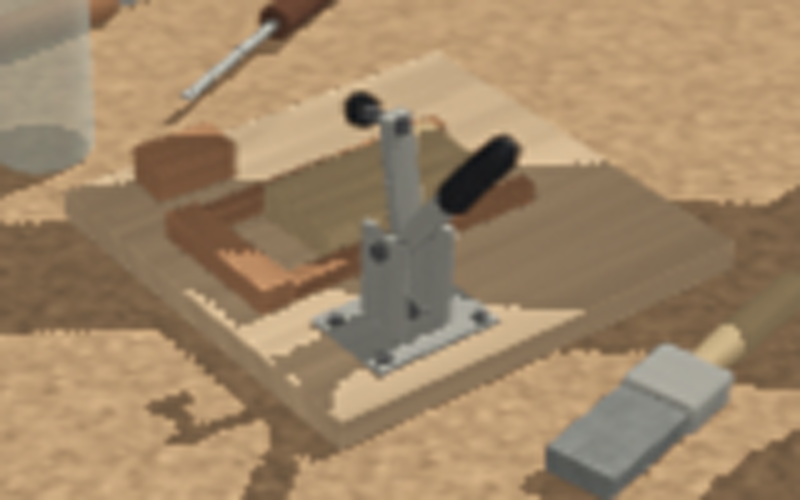

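```bash
cat > m.py <<'E'
import cv2,numpy as np
from h import *
i=np.load("pics/top0.npz");W=pts(i)
z=W[...,2]
def comp(m,seed):
    n,l=cv2.connectedComponents(np.uint8(m)); return l==l[seed]
m=(z>0.009)&(z<0.06); m=cv2.morphologyEx(np.uint8(m),cv2.MORPH_OPEN,np.ones((3,3)))
b=comp(m,(290,300)) # (row,col) on board
b&=(z<0.03)
r=cv2.minAreaRect(W[b][:,:2].astype(np.float32));print(r);B=cv2.boxPoints(r);print(B)
E
python3 m.py
```

```text
((0.5216960310935974, -0.07280944287776947), (0.2602939009666443, 0.25026118755340576), 8.428680419921875)
[[ 0.37461334  0.03189293]
 [ 0.4112962  -0.21566522]
 [ 0.6687787  -0.17751181]
 [ 0.6320959   0.07004634]]
```

```bash
cat >> h.py <<'E'
a=np.deg2rad(8.43);R=np.array([[np.cos(a),-np.sin(a),0],[np.sin(a),np.cos(a),0],[0,0,1]]);O=np.array([0.54295,-0.0798,0])
def J(w): return (w-O)@R
def Wd(j): return R@np.asarray(j)+O
E
cat >> m.py <<'E'
Q=J(W)
s=(Q[...,2]>.033)&(Q[...,2]<.046)&(abs(Q[...,1])<.036)&(Q[...,0]<.066)&(Q[...,0]>-.15)
s=cv2.morphologyEx(np.uint8(s),cv2.MORPH_OPEN,np.ones((3,3)))>0
q=Q[s];print("blank",np.percentile(q,[0.5,50,99.5],axis=0),cv2.minAreaRect(q[:,:2].astype(np.float32)))
s=(Q[...,2]>.031)&(Q[...,2]<.04)&(abs(Q[...,1])<.045)&(Q[...,0]<.1)&(Q[...,0]>.066)
print("stop",np.percentile(Q[s],[1,50,99],axis=0))
s=(Q[...,2]>.026)&(Q[...,2]<.034)&(abs(Q[...,1])<.05)&(Q[...,0]<.06)&(Q[...,0]>-.1)
print("rails",np.percentile(Q[s],[1,50,99],axis=0))
for n in("top","scene"):
    i=np.load(f"pics/{n}0.npz");Q=J(pts(i));g=i["pixels"].max(-1)
    s=(Q[...,2]>.08)&(abs(Q[...,0]-.035)<.03)&(Q[...,1]>-.0)&(Q[...,1]<.22)
    k=s&(g<45)&(Q[...,1]>.1)
    q=Q[k];c=q.mean(0);u=np.linalg.svd(q-c)[2][0];print(n,k.sum(),c,u,np.percentile(q,[1,99],axis=0))
    an=np.arctan2(c[1]-.09,c[2]-.068);print("leverang",np.pi/4-an)
    d=np.hypot(q[:,1]-.09,q[:,2]-.068);print(d.min(),d.max())
    k=s&(Q[...,1]<.09);print("arm",np.percentile(Q[k],[1,50,99],axis=0))
E
python3 m.py
```

```text
((0.5216960310935974, -0.07280944287776947), (0.2602939009666443, 0.25026118755340576), 8.428680419921875)
[[ 0.37461334  0.03189293]
 [ 0.4112962  -0.21566522]
 [ 0.6687787  -0.17751181]
 [ 0.6320959   0.07004634]]
blank [[-0.07330944 -0.03024032  0.03325623]
 [-0.01967698 -0.00114199  0.03875213]
 [ 0.03476126  0.02886108  0.04530887]] ((-0.01925397664308548, -0.0008948035538196564), (0.060242053121328354, 0.10992109775543213), 89.63749694824219)
stop [[ 0.06821722 -0.0426488   0.03131509]
 [ 0.07931025 -0.00037204  0.03514631]
 [ 0.08963417  0.04342801  0.03964679]]
rails [[-0.08806236 -0.04352015  0.02635807]
 [-0.0174858  -0.01015518  0.03051455]
 [ 0.05795525  0.04398297  0.03390726]]
top 99 [0.03473603 0.13920505 0.14399813] [-0.00253892 -0.64415195 -0.76489334] [[0.02919439 0.11737023 0.11730835]
 [0.04161179 0.15908378 0.16424158]]
leverang 0.2108171114093481
0.0564031203487532 0.11726874141624437
arm [[0.02273684 0.0460931  0.08071655]
 [0.03411012 0.07288726 0.13111215]
 [0.04805652 0.08972946 0.13892985]]
scene 112 [0.04140845 0.14230469 0.13593548] [ 0.02169032 -0.61208712 -0.79049281] [[0.03556378 0.11911934 0.10984718]
 [0.04466276 0.16147205 0.15989172]]
leverang 0.12927146454148564
0.051182413181691776 0.11525703784970713
arm [[0.02662931 0.04662046 0.08197663]
 [0.03791984 0.08061044 0.11915634]
 [0.04534999 0.08891537 0.13637676]]
```

```bash
cat > d.py <<'E'
# usage: d.py jx jy z : shift in tool axes to jig-frame target
import sys;from rig import *;from h import *
from scipy.spatial.transform import Rotation as Ro
s=observe();t=Wd([float(v) for v in sys.argv[1:4]]);q=np.array(s["eef_rot"])
M=Ro.from_quat(q[[1,2,3,0]]).as_matrix()
print("t",s["time_s"],"jig TCP",J(s["tool_pos"]).round(4),"target W",t.round(4),"shift",(M.T@(t-s["tool_pos"])).round(4))
e=M.T@(-R[:,1]); print("turn",np.arctan2(e[1],e[0]).round(4),"tilt",M[:,2].round(4),"F",np.round(s["ft_force"],2),"w",s["width"])
E
python3 d.py -.102 -.001 .195
python3 - <<'E'
import numpy as np
from h import *
i=np.load("pics/top0.npz");W=pts(i)
for n,(u,v) in dict(bottle=(395,188),jar=(212,296)).items(): print(n,W[v,u],J(W[v,u]))
E
```

```text
t 0.1 jig TCP [-0.3718 -0.4466  0.1939] target W [ 0.4422 -0.0957  0.195 ] shift [-0.3655 -0.3712 -0.0006]
turn 0.2487 tilt [-7.0e-04  1.5e-03 -1.0e+00] F [-0.27  0.09  0.67] w 0.0857264728701218
bottle [ 0.6479172  -0.24289654  0.19523146] [ 0.07992299 -0.17672269  0.19523146]
jar [0.40602043 0.17853436 0.08013507] [-0.09757807  0.27561726  0.08013507]
```

```bash
python3 -m pendant '[[-0.03,-0.03,0,0.1,1],[-0.06,-0.06,0,0.2,1],[-0.09,-0.09,0,0.249,1],[-0.12,-0.12,0,0.249,1],[-0.15,-0.15,0,0.249,1],[-0.18,-0.18,0,0.249,1],[-0.21,-0.21,0,0.249,1],[-0.24,-0.24,0,0.249,1]]'; python3 d.py -.102 -.001 .195
```

```text
time_s: 0.9
tool_pos: [0.3702, -0.261, 0.1945]
eef_rot: [-0.0, 0.757, -0.653, -0.0]
ft_force: [0.9, -0.1, 0.3]
width: -0.0002
t 0.9 jig TCP [-0.1975 -0.1539  0.1945] target W [ 0.4422 -0.0957  0.195 ] shift [-0.153  -0.0954 -0.0005]
turn -0.0004 tilt [-2.e-04  2.e-04 -1.e+00] F [ 0.89 -0.07  0.3 ] w -0.00018666603952068874
```

```bash
python3 -m pendant '[[-0.04,-0.024,0,0,1],[-0.08,-0.048,0,0,1],[-0.12,-0.075,0,0,1],[-0.153,-0.095,0,0,1],[-0.153,-0.095,0,0,1],[-0.153,-0.095,0,0,1],[-0.153,-0.095,0,0,1]]'; python3 d.py -.102 -.001 .028
python3 - <<'E'
from rig import *
from h import *
i=get_image("top");np.savez("pics/top1.npz",**i)
p=i["pixels"][180:320,240:400,::-1]
cv2.imwrite("pics/top1.png",cv2.resize(cv2.convertScaleAbs(p,alpha=1.5),None,fx=4,fy=4))
s=observe();i=get_image("wrist");cv2.imwrite("pics/w1.png",i["pixels"][:,:,::-1])
E
```

```text
time_s: 1.6
tool_pos: [0.4406, -0.0987, 0.1944]
eef_rot: [0.001, 0.756, -0.654, -0.0]
ft_force: [-0.4, -0.2, 0.1]
width: -0.0003
t 1.6 jig TCP [-0.104  -0.0037  0.1944] target W [ 0.4422 -0.0957  0.028 ] shift [-0.0028 -0.0022  0.1664]
turn -0.0022 tilt [-1.1e-03 -8.0e-04 -1.0e+00] F [-0.38 -0.17  0.05] w -0.0002762177490074123
```

View pics/w1.png

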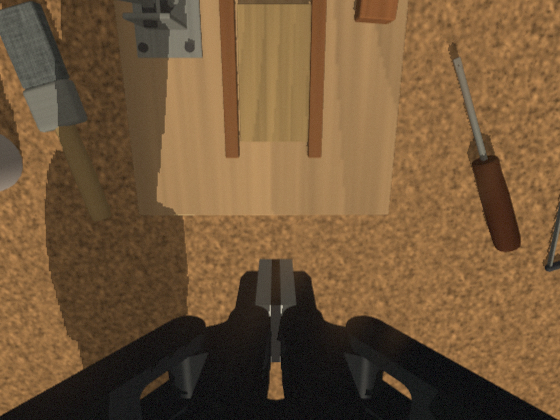

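View pics/top1.png

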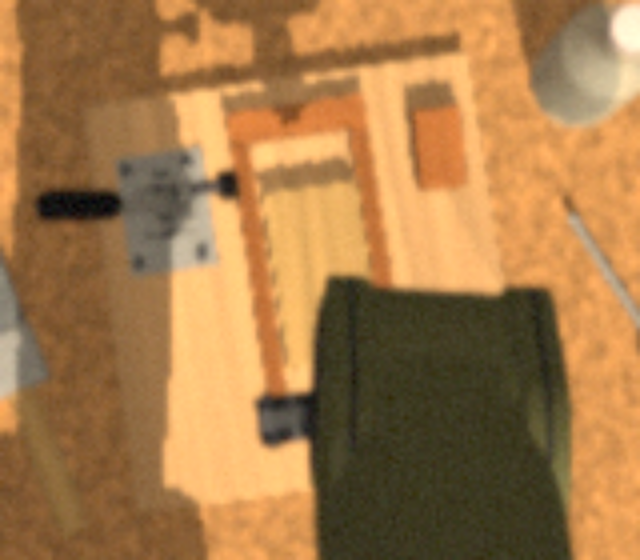

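Wrist view: the closed fingers, at column 275, line up with the channel centre. The blank's rear edge is at row about 140, and there is free board in front of it. I'll descend.

```bash
python3 -m pendant '[[-0.001,0,0.04,0,1],[-0.002,0,0.08,0,1],[-0.0025,0,0.12,0,1],[-0.0025,0,0.15,0,1],[-0.0025,0,0.168,0,1],[-0.0025,0,0.168,0,1],[-0.0025,0,0.168,0,1]]'; python3 d.py -.051 -.001 .027; python3 -c "
from rig import *
print(get_image('wrist')['mount'].round(3))"
```

```text
time_s: 2.4
tool_pos: [0.4409, -0.0959, 0.0268]
eef_rot: [0.0, 0.757, -0.654, 0.0]
ft_force: [0.3, -0.4, -0.3]
width: -0.0002
t 2.4 jig TCP [-0.1033 -0.001   0.0268] target W [ 0.4926 -0.0883  0.027 ] shift [-0.0001 -0.0523 -0.0002]
turn -0.002 tilt [-3.e-04 -4.e-04 -1.e+00] F [ 0.3  -0.35 -0.3 ] w -0.00016490388781382622
[[ 1.    -0.    -0.    -0.   ]
 [ 0.001  0.953  0.303 -0.078]
 [ 0.    -0.303  0.953 -0.18 ]
 [ 0.     0.     0.     1.   ]]
```

```bash
python3 -m pendant '[[0,-0.008,0,0,1],[0,-0.015,0,0,1],[0,-0.02,0,0,1],[0,-0.025,0,0,1],[0,-0.03,0,0,1],[0,-0.035,0,0,1],[0,-0.04,0,0,1],[0,-0.04,0,0,1]]'; python3 d.py -.051 -.001 .027
```

```text
time_s: 3.25
tool_pos: [0.4818, -0.0889, 0.0266]
eef_rot: [-0.0, 0.757, -0.653, 0.0]
ft_force: [-0.3, 0.1, 0.9]
width: -0.0003
t 3.25 jig TCP [-0.0619 -0.0001  0.0266] target W [ 0.4926 -0.0883  0.027 ] shift [ 0.0009 -0.0109 -0.0004]
turn 0.0001 tilt [ 0.0012  0.     -1.    ] F [-0.3   0.1   0.88] w -0.000292944416678193
```

```bash
python3 -m pendant '[[0.0005,-0.003,0,0,1],[0.0005,-0.005,0,0,1],[0.0005,-0.007,0,0,1],[0.0005,-0.009,0,0,1],[0.0005,-0.009,0,0,1]]'; python3 d.py -.051 -.001 .027
python3 - <<'E'
from rig import *
from h import *
i=get_image("scene");np.savez("pics/s2.npz",**i)
cv2.imwrite("pics/s2.png",cv2.resize(i["pixels"][170:270,230:390,::-1],None,fx=5,fy=5,interpolation=cv2.INTER_CUBIC))
i=get_image("wrist");cv2.imwrite("pics/w2.png",i["pixels"][:,:,::-1])
E
```

```text
time_s: 3.75
tool_pos: [0.4901, -0.0883, 0.0266]
eef_rot: [-0.0, 0.757, -0.653, 0.0]
ft_force: [-0.9, 0.9, 0.1]
width: -0.0003
t 3.75 jig TCP [-0.0535 -0.0006  0.0266] target W [ 0.4926 -0.0883  0.027 ] shift [ 0.0004 -0.0025 -0.0004]
turn -0.0002 tilt [ 5.e-04 -0.e+00 -1.e+00] F [-0.91  0.95  0.06] w -0.00032291079083095724
```

View pics/s2.png

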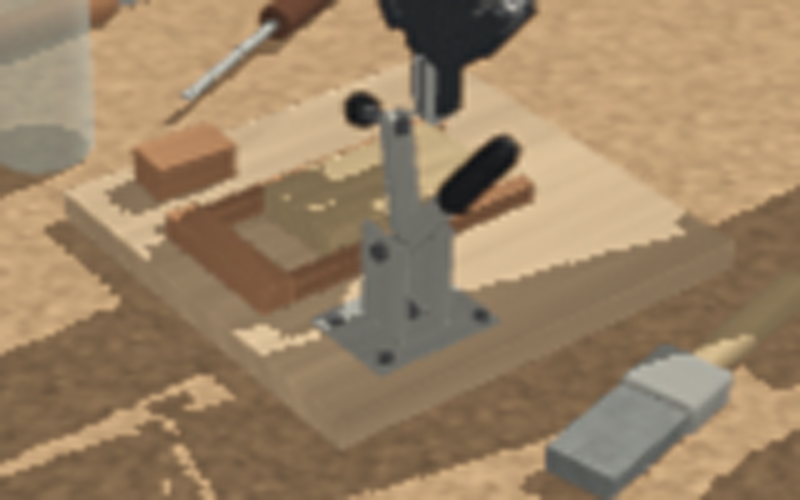

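View pics/w2.png

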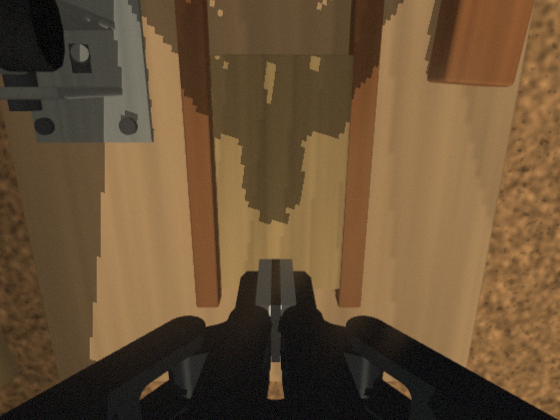

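```bash
cat > wr.py <<'E'
from rig import *
from h import *
from scipy.spatial.transform import Rotation as Ro
def wrist():
    s=observe();i=get_image("wrist");q=np.array(s["eef_rot"]);T=np.eye(4)
    T[:3,:3]=Ro.from_quat(q[[1,2,3,0]]).as_matrix();T[:3,3]=s["tool_pos"]
    i["pose"]=T@i["mount"];return i
E
python3 - <<'E'
from wr import *
i=wrist();W=pts(i);Q=J(W);np.savez("pics/w2.npz",**i)
print("fy",i["fy"],i["cy"])
for u in (225,240,330):
  for v in range(20,340,20): print(u,v,Q[v,u].round(4))
for u,v in[(275,262),(275,275),(275,300),(275,240),(205,290),(205,303),(205,310)]:print(u,v,Q[v,u].round(4))
E
```

```text
fy 377.20269348263946 205.85842946012372
225 20 [0.0525 0.0225 0.0174]
225 40 [0.044  0.0226 0.019 ]
225 60 [0.0343 0.0206 0.0385]
225 80 [0.0264 0.0209 0.0382]
225 100 [0.0182 0.0211 0.0396]
225 120 [0.0098 0.0216 0.0385]
225 140 [0.0013 0.0217 0.04  ]
225 160 [-0.0077  0.0222  0.0391]
225 180 [-0.0172  0.0228  0.0377]
225 200 [-0.0268  0.0232  0.0378]
225 220 [-0.0362  0.0234  0.0392]
225 240 [-0.0467  0.0239  0.0384]
225 260 [-0.0573  0.0243  0.0385]
225 280 [-0.0682  0.0248  0.0385]
225 300 [-0.0909  0.0281  0.0201]
225 320 [-0.1054  0.0289  0.0181]
240 20 [0.0524 0.0156 0.0183]
240 40 [0.044  0.0158 0.0189]
240 60 [0.0342 0.0143 0.0393]
240 80 [0.0264 0.0146 0.038 ]
240 100 [0.0182 0.0148 0.0384]
240 120 [0.0097 0.0151 0.0373]
240 140 [0.0012 0.0153 0.0388]
240 160 [-0.0076  0.0155  0.0393]
240 180 [-0.0169  0.0158  0.0389]
240 200 [-0.0268  0.0162  0.0379]
240 220 [-0.0364  0.0164  0.0387]
240 240 [-0.0466  0.0166  0.0388]
240 260 [-0.057   0.0169  0.0391]
240 280 [-0.046  0.013  0.079]
240 300 [-0.0466  0.0119  0.0921]
240 320 [-0.0411  0.01    0.1118]
330 20 [ 0.0524 -0.0252  0.0181]
330 40 [ 0.0441 -0.0256  0.0179]
330 60 [ 0.0342 -0.0231  0.0385]
330 80 [ 0.0263 -0.0234  0.039 ]
330 100 [ 0.0182 -0.0238  0.0386]
330 120 [ 0.0098 -0.0242  0.0384]
330 140 [ 0.001  -0.0247  0.0379]
330 160 [-0.0077 -0.0249  0.039 ]
330 180 [-0.017  -0.0253  0.0388]
330 200 [-0.0267 -0.0258  0.0382]
330 220 [-0.0363 -0.0261  0.039 ]
330 240 [-0.047  -0.0267  0.0379]
330 260 [-0.057  -0.027   0.0392]
330 280 [-0.0674 -0.0273  0.0401]
330 300 [-0.092  -0.0314  0.0184]
330 320 [-0.1053 -0.0319  0.0183]
275 262 [-0.0424 -0.0002  0.0712]
275 275 [-0.0423 -0.0002  0.082 ]
275 300 [-0.0426 -0.0002  0.0986]
275 240 [-0.0468 -0.0002  0.0383]
205 290 [-0.0783  0.0367  0.0309]
205 303 [-0.0862  0.0372  0.0307]
205 310 [-0.098   0.0399  0.0191]
```

Row 262 puts the visible finger end at z≈0.07, although the TCP reads 0.027. The blank's rear edge has not moved from -0.074, so the fingers went over it. I'll check with the scene camera.

Run:
```python
from h import *
i=np.load("pics/s2.npz");Q=J(pts(i))
print("scene"); 
for u in (312,314,316,318,320,322):
  print(u,[(v,*Q[v,u].round(3)) for v in range(176,200,2)])
w=np.load("pics/w2.npz");Q=J(pts(w))
for u in(265,275,285):
  print(u,[(v,*Q[v,u].round(3)) for v in range(250,270,2)])
p=w["pixels"][200:340,200:360,::-1];cv2.imwrite("pics/w2z.png",cv2.resize(p,None,fx=4,fy=4))
p=i["pixels"][100:220,260:400,::-1];cv2.imwrite("pics/s2z.png",cv2.resize(p,None,fx=5,fy=5))
```

```text
scene
312 [(176, np.float64(-0.042), np.float64(-0.008), np.float64(0.117)), (178, np.float64(-0.04), np.float64(-0.006), np.float64(0.112)), (180, np.float64(-0.044), np.float64(-0.01), np.float64(0.103)), (182, np.float64(-0.047), np.float64(-0.013), np.float64(0.095)), (184, np.float64(-0.045), np.float64(-0.012), np.float64(0.09)), (186, np.float64(-0.05), np.float64(-0.016), np.float64(0.08)), (188, np.float64(-0.05), np.float64(-0.016), np.float64(0.073)), (190, np.float64(-0.099), np.float64(-0.077), np.float64(0.021)), (192, np.float64(0.026), np.float64(0.076), np.float64(0.133)), (194, np.float64(0.025), np.float64(0.076), np.float64(0.127)), (196, np.float64(0.028), np.float64(0.079), np.float64(0.124)), (198, np.float64(0.028), np.float64(0.08), np.float64(0.119))]
314 [(176, np.float64(-0.047), np.float64(-0.007), np.float64(0.115)), (178, np.float64(nan), np.float64(nan), np.float64(nan)), (180, np.float64(-0.046), np.float64(-0.005), np.float64(0.105)), (182, np.float64(-0.043), np.float64(-0.0), np.float64(0.102)), (184, np.float64(-0.045), np.float64(-0.003), np.floa
[... 4871 characters left out ...]
p.float64(-0.0), np.float64(0.077))]
285 [(250, np.float64(-0.052), np.float64(-0.005), np.float64(0.039)), (252, np.float64(-0.053), np.float64(-0.005), np.float64(0.039)), (254, np.float64(-0.054), np.float64(-0.005), np.float64(0.038)), (256, np.float64(-0.055), np.float64(-0.005), np.float64(0.039)), (258, np.float64(-0.056), np.float64(-0.005), np.float64(0.039)), (260, np.float64(-0.042), np.float64(-0.004), np.float64(0.07)), (262, np.float64(-0.042), np.float64(-0.004), np.float64(0.072)), (264, np.float64(-0.043), np.float64(-0.004), np.float64(0.072)), (266, np.float64(-0.043), np.float64(-0.004), np.float64(0.074)), (268, np.float64(-0.043), np.float64(-0.004), np.float64(0.076))]
```

View pics/s2z.png

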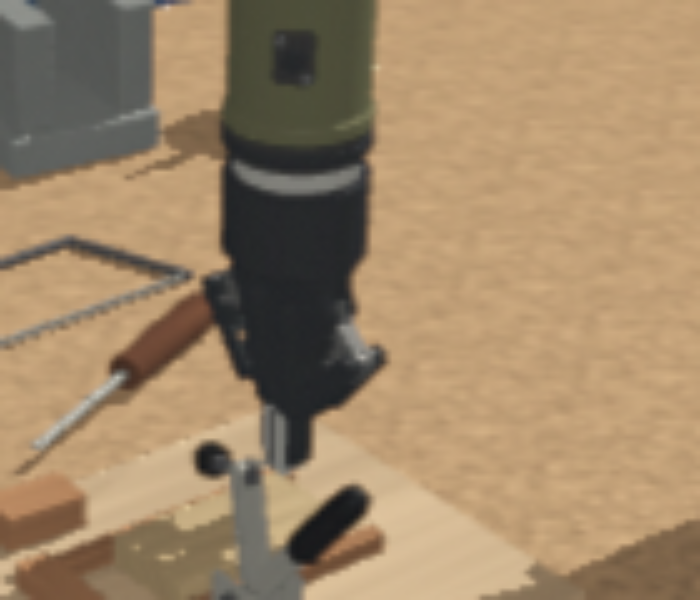

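View pics/w2z.png

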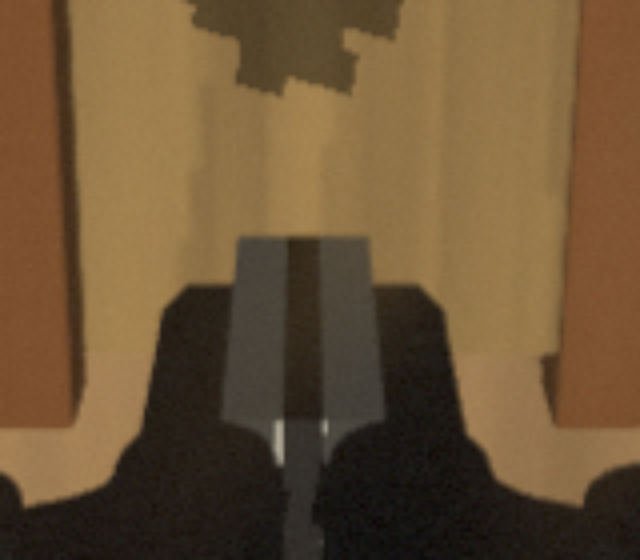

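Both cameras agree: the fingertips end at z≈0.067, about 41 mm short of the reported TCP at 0.027. The xy position agrees. From here I'll trust the measured offset, so I back off, descend further and check again.

```bash
python3 -m pendant '[[0,0.02,0,0,1],[0,0.04,0,0,1],[0,0.052,0,0,1],[0,0.052,0,0,1],[0,0.052,0.015,0,1],[0,0.052,0.03,0,1],[0,0.052,0.036,0,1],[0,0.052,0.036,0,1]]'; python3 d.py -.051 -.001 -.014
python3 - <<'E'
from wr import *
i=wrist();Q=J(pts(i));np.savez("pics/w3.npz",**i);cv2.imwrite("pics/w3.png",i["pixels"][:,:,::-1])
print([(v,*Q[v,275].round(3)) for v in range(246,270,2)])
i=get_image("scene");np.savez("pics/s3.npz",**i);Q=J(pts(i))
cv2.imwrite("pics/s3.png",cv2.resize(i["pixels"][100:220,260:400,::-1],None,fx=5,fy=5))
E
```

```text
time_s: 4.7
tool_pos: [0.4397, -0.0959, -0.0098]
eef_rot: [0.0, 0.757, -0.654, -0.0]
ft_force: [-0.8, -0.7, 0.9]
width: -0.0001
t 4.7 jig TCP [-0.1045 -0.0008 -0.0098] target W [ 0.4926 -0.0883 -0.014 ] shift [ 0.0002 -0.0535  0.0041]
turn -0.0007 tilt [-0.0013 -0.     -1.    ] F [-0.81 -0.75  0.94] w -9.38597142422417e-05
[(246, np.float64(-0.093), np.float64(-0.0), np.float64(0.018)), (248, np.float64(-0.094), np.float64(-0.0), np.float64(0.018)), (250, np.float64(-0.095), np.float64(-0.0), np.float64(0.019)), (252, np.float64(-0.095), np.float64(-0.0), np.float64(0.02)), (254, np.float64(-0.097), np.float64(-0.0), np.float64(0.019)), (256, np.float64(-0.097), np.float64(-0.0), np.float64(0.019)), (258, np.float64(-0.099), np.float64(-0.0), np.float64(0.018)), (260, np.float64(-0.093), np.float64(-0.0), np.float64(0.033)), (262, np.float64(-0.093), np.float64(-0.0), np.float64(0.035)), (264, np.float64(-0.093), np.float64(-0.0), np.float64(0.037)), (266, np.float64(-0.093), np.float64(-0.0), np.float64(0.038)), (268, np.float64(-0.093), np.float64(-0.0), np.float64(0.039))]
```

View pics/s3.png

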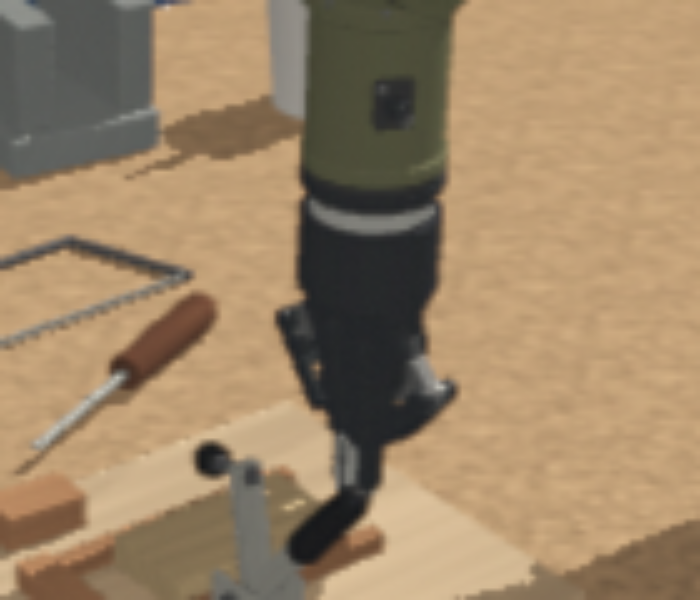

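View pics/w3.png

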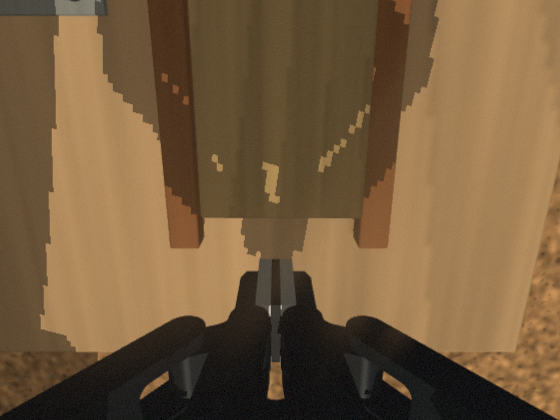

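The tip is now at z≈0.032, level with the blank's rear face (18-38 mm) and about 19 mm short of it. I'll lower 5 mm more and push.

```bash
python3 -m pendant '[[0,0,0.005,0,1],[0,-0.008,0.005,0,1],[0,-0.015,0.005,0,1],[0,-0.02,0.005,0,1],[0,-0.025,0.005,0,1],[0,-0.03,0.005,0,1],[0,-0.035,0.005,0,1],[0,-0.04,0.005,0,1]]'; python3 d.py -.0515 -.001 -.014
```

```text
time_s: 5.6
tool_pos: [0.4779, -0.0903, -0.014]
eef_rot: [0.001, 0.757, -0.653, -0.001]
ft_force: [-1.2, 0.5, 2.0]
width: 0.0002
t 5.6 jig TCP [-0.0659 -0.0009 -0.014 ] target W [ 0.4922 -0.0883 -0.014 ] shift [ 0.0001 -0.0144 -0.    ]
turn -0.0004 tilt [-2.8e-03 -2.0e-04 -1.0e+00] F [-1.15  0.46  1.99] w 0.00016579417280093226
```

```bash
python3 -m pendant '[[0,-0.003,0,0,1],[0,-0.006,0,0,1],[0,-0.009,0,0,1],[0,-0.009,0,0,1]]'; python3 d.py -.0515 -.001 -.014
python3 - <<'E'
from wr import *
i=wrist();Q=J(pts(i));np.savez("pics/w4.npz",**i);cv2.imwrite("pics/w4.png",i["pixels"][:,:,::-1])
s=(Q[...,2]>.034)&(Q[...,2]<.044)&(abs(Q[...,1])<.028)&(abs(Q[...,1])>.022)
print(np.percentile(Q[s],[1,50,99],axis=0).round(4))
E
```

```text
time_s: 6.0
tool_pos: [0.4877, -0.0888, -0.0141]
eef_rot: [0.0, 0.757, -0.653, -0.0]
ft_force: [0.6, 0.1, -0.1]
width: 0.0004
t 6.0 jig TCP [-0.056  -0.0008 -0.0141] target W [ 0.4922 -0.0883 -0.014 ] shift [ 0.0002 -0.0045 -0.0001]
turn -0.0002 tilt [-9.e-04  3.e-04 -1.e+00] F [ 0.58  0.14 -0.06] w 0.0003517913382009292
[[-0.0427 -0.0279  0.0371]
 [ 0.0084 -0.0226  0.0386]
 [ 0.0461  0.0268  0.04  ]]
```

View pics/w4.png

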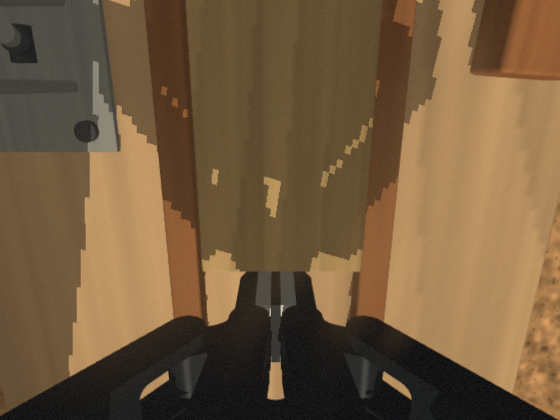

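The blank is moving: its rear edge (row 270, in contact with the fingers) is at jig x≈-0.044. About 4 mm is left, so I'll push on until the stop pushes back.

```bash
python3 -m pendant '[[0,-0.002,0,0,1],[0,-0.004,0,0,1],[0,-0.005,0,0,1],[0,-0.006,0,0,1],[0,-0.006,0,0,1]]'; python3 d.py -.0515 -.001 -.014
```

```text
time_s: 6.55
tool_pos: [0.493, -0.088, -0.0141]
eef_rot: [0.001, 0.757, -0.653, -0.001]
ft_force: [-0.2, 0.9, 1.0]
width: 0.0003
t 6.55 jig TCP [-0.0506 -0.0008 -0.0141] target W [ 0.4922 -0.0883 -0.014 ] shift [ 0.0002  0.0009 -0.0001]
turn -0.0003 tilt [-0.0017  0.     -1.    ] F [-0.17  0.94  0.95] w 0.00031901422142937934
```

```bash
python3 -m pendant '[[0,-0.001,0,0,1],[0,-0.002,0,0,1],[0,-0.002,0,0,1]]'; python3 d.py -.0515 -.001 -.014
```

```text
time_s: 6.85
tool_pos: [0.493, -0.0881, -0.0141]
eef_rot: [0.002, 0.757, -0.653, -0.002]
ft_force: [-4.4, -0.1, 4.5]
width: -0.0002
t 6.85 jig TCP [-0.0506 -0.0009 -0.0141] target W [ 0.4922 -0.0883 -0.014 ] shift [ 0.0001  0.0009 -0.0001]
turn -0.0005 tilt [-5.1e-03 -7.0e-04 -1.0e+00] F [-4.38 -0.06  4.53] w -0.00022363705108714878
```

The fingers have stopped advancing and the reaction is 4.4 N. I'll press slightly harder, then back off and verify.

```bash
python3 -m pendant '[[0,-0.002,0,0,1],[0,-0.002,0,0,1],[0,-0.002,0,0,1]]'; python3 d.py -.11 -.001 .15;  python3 -m pendant '[[0,0.01,0,0,1],[0,0.03,0,0,1],[0,0.06,0,0,1],[0,0.06,-0.03,0,1],[0,0.06,-0.08,0,1],[0,0.06,-0.13,0,1],[0,0.06,-0.17,0,1],[0,0.06,-0.17,0,1]]'; python3 d.py -.11 -.001 .15
python3 - <<'E'
from wr import *
i=wrist();Q=J(pts(i));np.savez("pics/w5.npz",**i);cv2.imwrite("pics/w5.png",i["pixels"][:,:,::-1])
for n,Q in(("w",Q),("scene",J(pts(get_image("scene"))))):
  s=(Q[...,2]>.036)&(Q[...,2]<.042)&(abs(Q[...,1])<.025)&(Q[...,0]>-.1)&(Q[...,0]<.09)
  print(n,np.percentile(Q[s],[1,50,99],axis=0).round(4))
E
```

```text
time_s: 7.15
tool_pos: [0.4929, -0.0882, -0.0142]
eef_rot: [0.003, 0.757, -0.653, -0.003]
ft_force: [-7.6, 0.2, 6.4]
width: -0.0001
t 7.15 jig TCP [-0.0508 -0.0009 -0.0142] target W [ 0.4343 -0.0969  0.15  ] shift [ 1.000e-04  6.070e-02 -1.637e-01]
turn -0.0007 tilt [-0.0087 -0.0015 -1.    ] F [-7.59  0.24  6.37] w -0.00011943134009044119
time_s: 7.95
tool_pos: [0.4426, -0.0963, 0.1608]
eef_rot: [-0.003, 0.757, -0.654, 0.004]
ft_force: [-0.0, -0.4, -0.7]
width: -0.0001
t 7.95 jig TCP [-0.1017 -0.0016  0.1608] target W [ 0.4343 -0.0969  0.15  ] shift [-0.0006  0.0084  0.0107]
turn -0.0013 tilt [ 1.100e-02 -5.000e-04 -9.999e-01] F [-0.04 -0.37 -0.66] w -6.569812286186752e-05
w [[-0.0381 -0.0245  0.0368]
 [ 0.0011 -0.      0.0385]
 [ 0.0361  0.0245  0.0402]]
scene [[-0.0359 -0.0242  0.0362]
 [ 0.0276  0.0006  0.0387]
 [ 0.0823  0.0245  0.0419]]
```

View pics/w5.png

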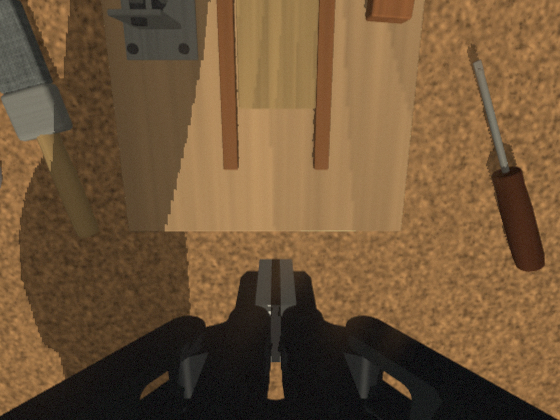

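The blank's rear is at -0.038 to -0.039, so its front is at about +0.071, against the stop at 0.070. It is home and the force confirms it. Next is the lever. I'll carry the closed fingers around to its +y side, aiming for a true fingertip height of about 0.148, which means a TCP z of about 0.107.

```bash
python3 -m pendant '[[-0.03,0,-0.01,0,1],[-0.07,0,-0.02,0,1],[-0.11,0,-0.02,0,1],[-0.15,0,-0.02,0,1],[-0.19,0,-0.02,0,1],[-0.215,0,-0.02,0,1],[-0.215,0,-0.02,0,1]]'; python3 d.py .035 .21 .18
```

```text
time_s: 8.75
tool_pos: [0.4056, 0.1209, 0.1751]
eef_rot: [-0.0, 0.76, -0.65, -0.002]
ft_force: [0.2, -0.2, 0.4]
width: -0.0
t 8.75 jig TCP [-0.1065  0.2187  0.1751] target W [0.5468 0.1331 0.18  ] shift [ 0.0097 -0.1414 -0.0052]
turn 0.0074 tilt [-0.0028  0.0026 -1.    ] F [ 0.19 -0.16  0.37] w -3.057531677301663e-05
```

```bash
python3 -m pendant '[[0.002,-0.04,0,0.007,1],[0.005,-0.08,0,0.007,1],[0.009,-0.12,0,0.007,1],[0.009,-0.141,0,0.007,1],[0.009,-0.141,0.03,0.007,1],[0.009,-0.141,0.068,0.007,1],[0.009,-0.141,0.068,0.007,1]]'; python3 d.py .035 .16 .107
python3 - <<'E'
from rig import *
from h import *
i=get_image("scene");np.savez("pics/s6.npz",**i);Q=J(pts(i))
cv2.imwrite("pics/s6.png",cv2.resize(i["pixels"][120:270,240:400,::-1],None,fx=4,fy=4))
i=get_image("top");cv2.imwrite("pics/t6.png",cv2.resize(i["pixels"][180:320,200:360,::-1],None,fx=4,fy=4))
E
```

```text
time_s: 9.45
tool_pos: [0.5428, 0.1249, 0.1023]
eef_rot: [0.006, 0.755, -0.656, -0.003]
ft_force: [-1.6, -1.0, -0.3]
width: 0.0
t 9.45 jig TCP [0.0299 0.2025 0.1023] target W [0.5541 0.0836 0.107 ] shift [ 0.0425 -0.0054 -0.0046]
turn -0.0079 tilt [-0.013  -0.0051 -0.9999] F [-1.58 -0.97 -0.25] w 1.8755431392313238e-05
```

View pics/s6.png

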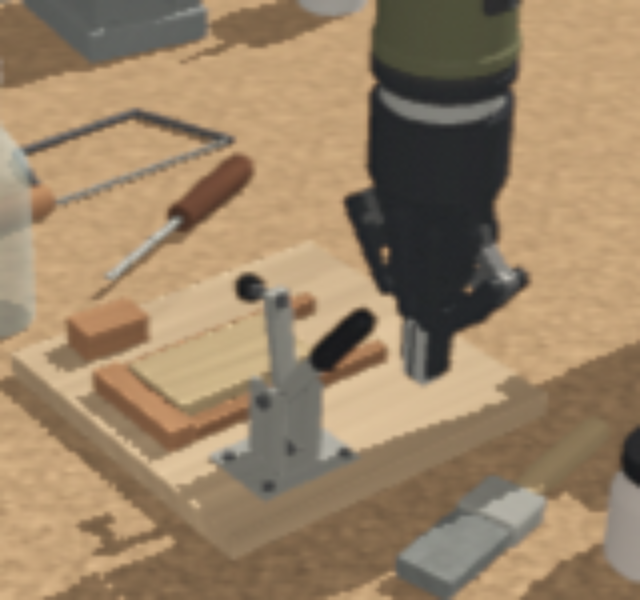

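View pics/t6.png

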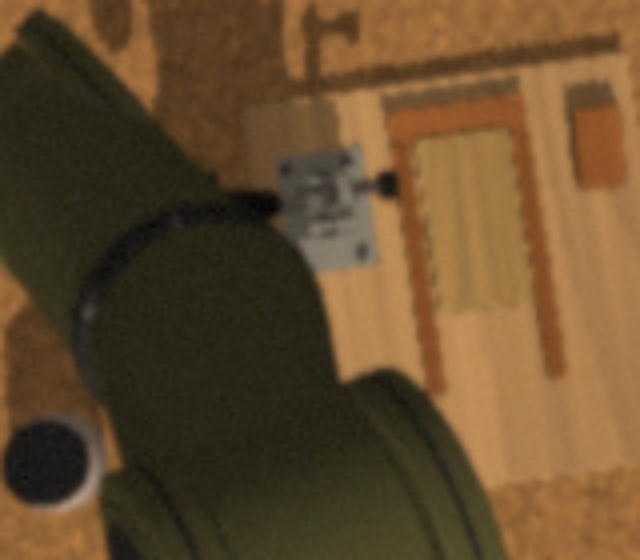

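Both views show the blank against the stop, the lever still open, and the fingers outside the lever. I'll let the arm settle and check the true tip position before pushing.

```bash
python3 -m pendant '[[0.01,-0.004,-0.004,0,1],[0.015,-0.004,-0.004,0,1],[0.015,-0.004,-0.004,0,1],[0.015,-0.004,-0.004,0,1]]'; python3 d.py .035 .15 .107
python3 - <<'E'
from rig import *
from h import *
i=get_image("scene");np.savez("pics/s7.npz",**i);Q=J(pts(i))
cv2.imwrite("pics/s7.png",cv2.resize(i["pixels"][160:240,290:390,::-1],None,fx=6,fy=6))
s=(abs(Q[...,0]-.035)<.03)&(Q[...,1]>.17)&(Q[...,1]<.25)&(Q[...,2]>.1)
q=Q[s]
for z in np.arange(.11,.26,.01):
  k=abs(q[:,2]-z)<.005
  if k.sum()>2: print(z.round(3),k.sum(),q[k].min(0).round(3),q[k].max(0).round(3))
i=np.load("pics/s2.npz");Q=J(pts(i));s=(abs(Q[...,0]+.0535)<.05)&(abs(Q[...,1])<.07)&(Q[...,2]>.05);q=Q[s]
for z in np.arange(.05,.26,.01):
  k=abs(q[:,2]-z)<.005
  if k.sum()>2: print("s2",z.round(3),k.sum(),q[k].min(0).round(3),q[k].max(0).round(3))
E
```

```text
time_s: 9.95
tool_pos: [0.5535, 0.1134, 0.1126]
eef_rot: [0.0, 0.754, -0.656, -0.0]
ft_force: [0.6, 0.3, 0.4]
width: -0.0002
t 9.95 jig TCP [0.0388 0.1896 0.1126] target W [0.5556 0.0737 0.107 ] shift [0.0396 0.0034 0.0056]
turn -0.0083 tilt [-8.e-04  2.e-04 -1.e+00] F [0.56 0.29 0.37] w -0.00020287280912945004
0.15 9 [0.031 0.184 0.148] [0.048 0.198 0.154]
0.16 47 [0.031 0.176 0.155] [0.05  0.202 0.165]
0.17 47 [0.032 0.176 0.165] [0.051 0.204 0.174]
0.18 49 [0.033 0.175 0.175] [0.052 0.206 0.185]
0.19 32 [0.042 0.179 0.185] [0.051 0.204 0.195]
0.2 83 [0.025 0.17  0.195] [0.052 0.225 0.205]
0.21 76 [0.025 0.174 0.205] [0.055 0.233 0.215]
0.22 106 [0.022 0.175 0.215] [0.057 0.24  0.225]
0.23 105 [0.025 0.174 0.225] [0.058 0.249 0.235]
0.24 147 [0.025 0.17  0.235] [0.059 0.25  0.245]
0.25 146 [0.033 0.171 0.245] [0.06  0.247 0.255]
0.26 120 [0.03  0.171 0.255] [0.059 0.233 0.265]
s2 0.07 22 [-0.062 -0.016  0.066] [-0.043  0.012  0.075]
s2 0.08 36 [-0.063 -0.017  0.075] [-0.041  0.016  0.085]
s2 0.09 35 [-0.062 -0.016  0.085] [-0.04   0.014  0.095]
s2 0.1 28 [-0.059 -0.016  0.095] [-0.
[... 180 characters left out ...]
8  0.135]
s2 0.14 96 [-0.067 -0.056  0.135] [-0.035  0.055  0.145]
s2 0.15 122 [-0.066 -0.064  0.145] [-0.035  0.064  0.155]
s2 0.16 122 [-0.067 -0.06   0.155] [-0.033  0.062  0.165]
s2 0.17 110 [-0.065 -0.041  0.165] [-0.032  0.047  0.175]
s2 0.18 55 [-0.062 -0.01   0.175] [-0.038  0.042  0.185]
s2 0.19 41 [-0.068 -0.008  0.185] [-0.018  0.039  0.195]
s2 0.2 110 [-0.078 -0.017  0.195] [-0.016  0.038  0.205]
s2 0.21 111 [-0.076 -0.021  0.205] [-0.016  0.039  0.215]
s2 0.22 107 [-0.073 -0.022  0.215] [-0.015  0.04   0.225]
s2 0.23 114 [-0.081 -0.036  0.225] [-0.014  0.04   0.235]
s2 0.24 152 [-0.086 -0.033  0.235] [-0.014  0.038  0.245]
s2 0.25 63 [-0.073 -0.02   0.245] [-0.016  0.037  0.255]
```

View pics/s7.png

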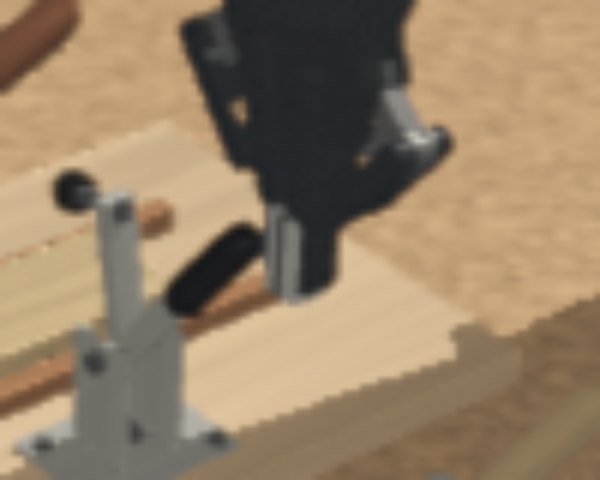

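The true tip is at z≈0.151 and the finger half-width is 15 mm. The finger widens 40 mm above the tip, which clears the upright lever top at 0.183. I'll push in -y, which is tool +x.

```bash
python3 -m pendant '[[0.012,0.003,0.003,0,1],[0.024,0.003,0.003,0,1],[0.034,0.003,0.003,0,1],[0.044,0.003,0.003,0,1],[0.052,0.003,0.003,0,1],[0.06,0.003,0.003,0,1],[0.068,0.003,0.003,0,1]]'; python3 d.py .035 .078 .110
python3 - <<'E'
from rig import *
from h import *
i=get_image("scene");cv2.imwrite("pics/s8.png",cv2.resize(i["pixels"][140:260,260:400,::-1],None,fx=5,fy=5))
E
```

```text
time_s: 10.7
tool_pos: [0.5556, 0.0788, 0.1198]
eef_rot: [-0.016, 0.762, -0.648, -0.012]
ft_force: [-39.9, 49.5, 88.0]
width: 0.0001
t 10.7 jig TCP [0.0358 0.155  0.1198] target W [0.5661 0.0025 0.11  ] shift [0.0773 0.0019 0.0068]
turn 0.0138 tilt [ 0.0021  0.039  -0.9992] F [-39.94  49.49  88.05] w 6.419127229971032e-05
```

View pics/s8.png

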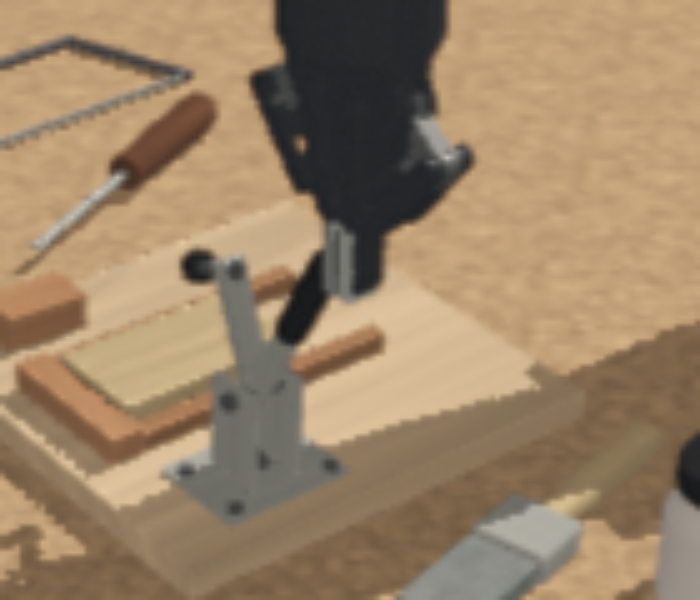

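The force is too high: 88 N upward and about 110 N in total. The lever tip is wedged under the knuckle, so I'm backing off at once the way I came.

```bash
python3 -m pendant '[[-0.03,0,0,0,1],[-0.05,0,0,0,1],[-0.05,0,0,0,1],[-0.05,0,-0.005,0,1]]'; python3 d.py .035 .18 .125
python3 - <<'E'
from wr import *
i=get_image("scene");np.savez("pics/s9.npz",**i);cv2.imwrite("pics/s9.png",cv2.resize(i["pixels"][140:260,260:400,::-1],None,fx=5,fy=5))
Q=J(pts(i));g=i["pixels"].max(-1);k=(abs(Q[...,0]-.035)<.015)&(Q[...,1]>.098)&(Q[...,1]<.16)&(Q[...,2]>.08)&(Q[...,2]<.19)&(g<60)
c=Q[k].mean(0);print(k.sum(),c,np.pi/4-np.arctan2(c[1]-.09,c[2]-.068),np.percentile(Q[k],[2,98],axis=0))
i=wrist();cv2.imwrite("pics/w9.png",i["pixels"][:,:,::-1]);np.savez("pics/w9.npz",**i)
E
```

```text
time_s: 11.15
tool_pos: [0.5519, 0.0933, 0.113]
eef_rot: [0.002, 0.755, -0.656, -0.001]
ft_force: [-0.7, -1.4, -0.3]
width: -0.0003
t 11.15 jig TCP [0.0342 0.1699 0.113 ] target W [0.5512 0.1034 0.125 ] shift [-0.0101 -0.0006 -0.012 ]
turn -0.0081 tilt [-0.0044 -0.0026 -1.    ] F [-0.74 -1.38 -0.28] w -0.0002576372283149822
112 [0.04089077 0.13197255 0.14651812] 0.29448723008655703 [[0.03192255 0.11606954 0.11645158]
 [0.04564479 0.14580078 0.16996369]]
```

View pics/s9.png

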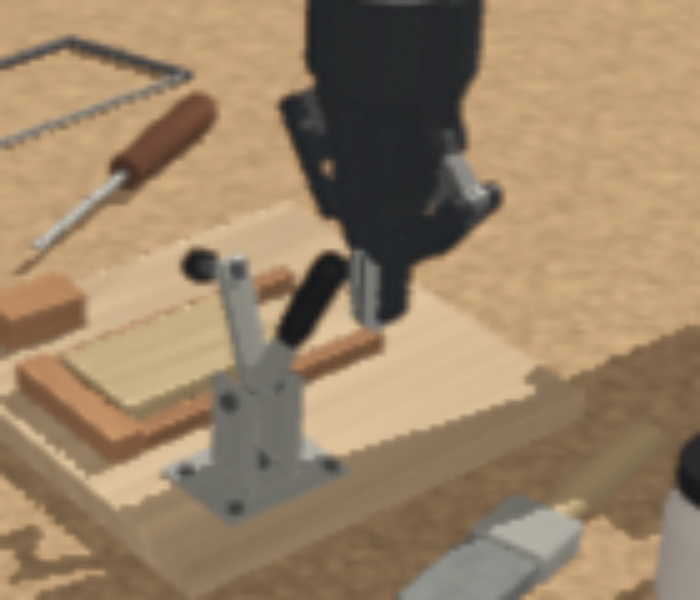

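View pics/w9.png

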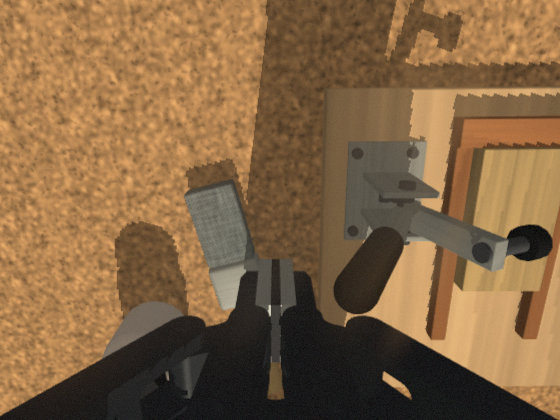

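The lever is now at about 0.3 rad and undamaged. Measured from the scene camera, the gripper is slim along tool y: on its +y side the finger and knuckle are nearly flush for 120 mm above the tip. So I'll turn the tool -90° and push with that side.

```bash
python3 -c "
from rig import *
print(observe()['qpos'].round(3))"; python3 -m pendant '[[-0.03,0,0,-0.1,1],[-0.06,0,0,-0.2,1],[-0.07,0,0,-0.35,1],[-0.07,0,0,-0.5,1],[-0.07,0,0,-0.65,1],[-0.07,0,0,-0.8,1],[-0.07,0,0,-0.95,1],[-0.07,0,0,-1.1,1]]';python3 d.py .035 .23 .107
```

```text
[ 0.006  0.745 -0.434  1.828  0.475  0.676 -2.139]
time_s: 12.05
tool_pos: [0.5434, 0.1622, 0.1132]
eef_rot: [0.001, 0.987, -0.163, -0.001]
ft_force: [0.5, 0.5, 0.2]
width: 0.0001
t 12.05 jig TCP [0.0359 0.2394 0.1132] target W [0.5439 0.1528 0.107 ] shift [0.0035 0.0087 0.0063]
turn 1.0955 tilt [-0.0026 -0.0018 -1.    ] F [0.49 0.46 0.18] w 0.00012980361912877267
```

```bash
python3 -m pendant '[[0,0,0.003,-0.15,1],[0,0,0.005,-0.3,1],[0,0,0.005,-0.45,1],[0,0,0.005,-0.475,1],[0,0,0.005,-0.475,1]]';python3 d.py .035 .17 .108
python3 - <<'E'
from wr import *
print(observe()['qpos'].round(3))
i=get_image("scene");np.savez("pics/s10.npz",**i);cv2.imwrite("pics/s10.png",cv2.resize(i["pixels"][120:260,260:420,::-1],None,fx=4,fy=4))
Q=J(pts(i));s=(abs(Q[...,0]-.035)<.075)&(Q[...,1]>.17)&(Q[...,1]<.32)&(Q[...,2]>.1);q=Q[s]
for z in np.arange(.13,.28,.01):
  k=abs(q[:,2]-z)<.005
  if k.sum()>2: print(z.round(3),k.sum(),q[k].min(0).round(3),q[k].max(0).round(3))
E
```

```text
time_s: 12.55
tool_pos: [0.5431, 0.1633, 0.1083]
eef_rot: [0.0, 0.998, 0.07, -0.001]
ft_force: [0.4, 0.1, 0.2]
width: 0.0002
t 12.55 jig TCP [0.0358 0.2404 0.1083] target W [0.5526 0.0935 0.108 ] shift [-0.0002  0.0704  0.0004]
turn 1.5629 tilt [-2.8e-03 -8.0e-04 -1.0e+00] F [0.38 0.11 0.18] w 0.00024920036352701566
[ 0.093  0.86  -0.841  1.801  0.824  0.877 -1.005]
0.15 24 [0.022 0.233 0.146] [0.046 0.253 0.155]
0.16 53 [0.02  0.232 0.155] [0.051 0.252 0.165]
0.17 53 [0.022 0.232 0.165] [0.052 0.252 0.175]
0.18 42 [0.023 0.233 0.175] [0.05  0.252 0.185]
0.19 63 [0.004 0.227 0.185] [0.068 0.254 0.195]
0.2 133 [-0.002  0.226  0.195] [0.074 0.255 0.205]
0.21 119 [-0.01   0.224  0.205] [0.082 0.259 0.215]
0.22 148 [-0.016  0.223  0.215] [0.09  0.259 0.225]
0.23 183 [-0.026  0.228  0.225] [0.097 0.26  0.235]
0.24 206 [-0.025  0.227  0.235] [0.098 0.261 0.245]
0.25 190 [-0.011  0.233  0.245] [0.086 0.262 0.255]
0.26 87 [0.032 0.231 0.255] [0.078 0.253 0.265]
0.27 54 [0.034 0.231 0.265] [0.074 0.274 0.275]
0.28 155 [0.018 0.219 0.275] [0.074 0.279 0.285]
```

View pics/s10.png

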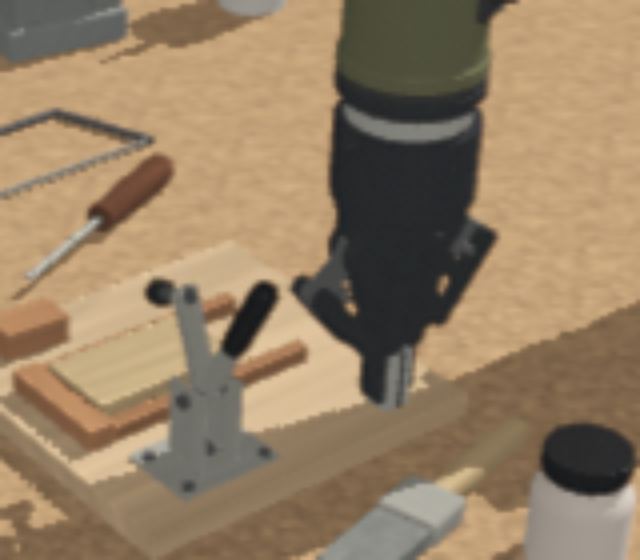

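The gripper now faces the lever with its slim side and the tip is at z≈0.148. I'll push along tool +y in stages, checking the force each time.

```bash
python3 -m pendant '[[0,0.03,0,0,1],[0,0.06,0,0,1],[0,0.072,0,0,1],[0,0.08,0,0,1],[0,0.086,0,0,1],[0,0.09,0,0,1],[0,0.09,0,0,1]]';python3 d.py .035 .09 .108
```

```text
time_s: 13.3
tool_pos: [0.5559, 0.0784, 0.1094]
eef_rot: [-0.002, 0.997, 0.073, -0.0]
ft_force: [-1.0, 3.3, 1.0]
width: 0.0003
t 13.3 jig TCP [0.036  0.1546 0.1094] target W [0.5644 0.0144 0.108 ] shift [-0.0009  0.0646  0.0012]
turn 1.5696 tilt [-0.001   0.0033 -1.    ] F [-1.03  3.34  1.03] w 0.00030868058427443
```

Light contact, 3.3 N. I'll continue.

```bash
python3 -m pendant '[[0,0.005,0,0,1],[0,0.01,0,0,1],[0,0.015,0,0,1],[0,0.02,0,0,1],[0,0.02,0,0,1]]';python3 d.py .035 .09 .108
```

```text
time_s: 13.8
tool_pos: [0.5592, 0.0605, 0.1101]
eef_rot: [-0.003, 0.997, 0.073, 0.0]
ft_force: [-0.8, 5.8, 5.6]
width: -0.0
t 13.8 jig TCP [0.0366 0.1364 0.1101] target W [0.5644 0.0144 0.108 ] shift [-0.0016  0.0465  0.0018]
turn 1.5707 tilt [ 3.0e-04  6.1e-03 -1.0e+00] F [-0.78  5.8   5.65] w -4.955007854180684e-05
```

```bash
python3 -m pendant '[[0,0.006,0,0,1],[0,0.012,0,0,1],[0,0.018,0,0,1],[0,0.022,0,0,1],[0,0.022,0,0,1]]';python3 d.py .035 .09 .108
python3 - <<'E'
from rig import *
from h import *
i=get_image("scene");cv2.imwrite("pics/s11.png",cv2.resize(i["pixels"][140:260,260:400,::-1],None,fx=5,fy=5))
E
```

```text
time_s: 14.3
tool_pos: [0.5624, 0.0385, 0.1101]
eef_rot: [-0.003, 0.997, 0.073, 0.0]
ft_force: [-0.7, 5.8, 5.5]
width: 0.0
t 14.3 jig TCP [0.0366 0.1142 0.1101] target W [0.5644 0.0144 0.108 ] shift [-0.0016  0.0242  0.002 ]
turn 1.5707 tilt [ 4.0e-04  5.6e-03 -1.0e+00] F [-0.72  5.82  5.48] w 2.1599627773564175e-05
```

View pics/s11.png

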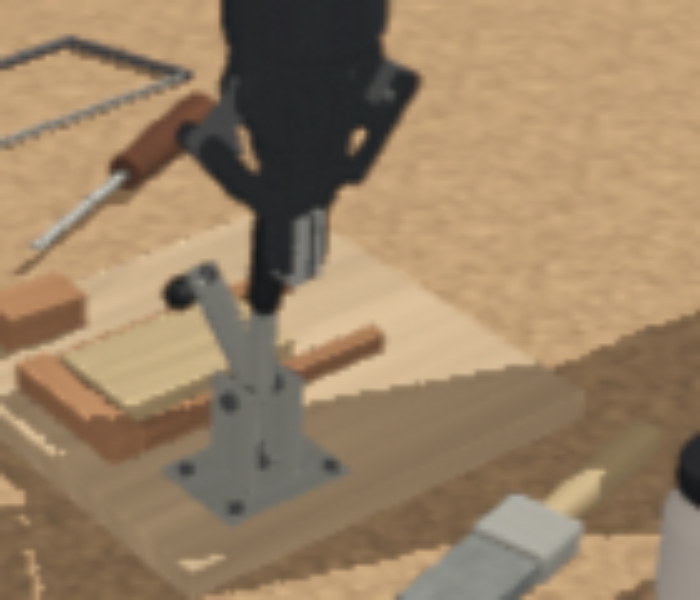

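The lever is nearly upright, its grip at about (265,260), and the forces are gentle. I'll push it past the dead point.

```bash
python3 -m pendant '[[0,0.006,0,0,1],[0,0.012,0,0,1],[0,0.018,0,0,1],[0,0.024,0,0,1],[0,0.03,0,0,1],[0,0.034,0,0,1],[0,0.034,0,0,1]]';python3 d.py .035 .07 .108
python3 - <<'E'
from rig import *
from h import *
i=get_image("scene");cv2.imwrite("pics/s12.png",cv2.resize(i["pixels"][140:260,260:400,::-1],None,fx=5,fy=5))
E
```

```text
time_s: 15.05
tool_pos: [0.5661, -0.0017, 0.108]
eef_rot: [0.001, 0.997, 0.071, -0.002]
ft_force: [-0.3, 0.2, 0.1]
width: 0.0
t 15.05 jig TCP [0.0343 0.0739 0.108 ] target W [ 0.5673 -0.0054  0.108 ] shift [0.0007 0.0039 0.    ]
turn 1.5656 tilt [-0.0039 -0.0028 -1.    ] F [-0.31  0.19  0.11] w 1.5486107861508374e-05
```

View pics/s12.png

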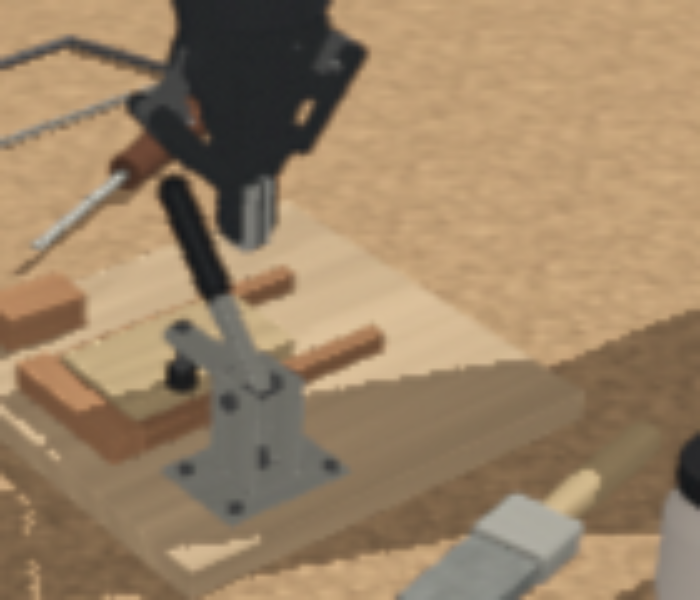

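The lever has snapped over and the foot, at about (182,375), is on the blank. I'll retract and verify.

```bash
python3 -m pendant '[[0,-0.03,0,0,1],[0,-0.07,0,0,1],[0,-0.11,-0.02,0,1],[0,-0.15,-0.05,0,1],[0,-0.17,-0.06,0,1],[0,-0.17,-0.06,0,1],[0,-0.17,-0.06,0,1]]';python3 d.py .035 .24 .16
python3 - <<'E'
from rig import *
from h import *
i=get_image("scene");cv2.imwrite("pics/s13.png",cv2.resize(i["pixels"][130:270,210:400,::-1],None,fx=4,fy=4))
Q=J(pts(i));g=i["pixels"].max(-1)
k=(abs(Q[...,0]-.035)<.02)&(Q[...,1]<.085)&(Q[...,1]>-.01)&(Q[...,2]>.1)&(Q[...,2]<.19)&(g<60)
c=Q[k].mean(0);print(k.sum(),c,"lever",np.pi/4-np.arctan2(c[1]-.09,c[2]-.068),np.percentile(Q[k],[2,98],axis=0).round(3))
i=get_image("top");cv2.imwrite("pics/t13.png",cv2.resize(cv2.convertScaleAbs(i["pixels"][140:320,190:420,::-1],alpha=1.4),None,fx=3,fy=3))
Q=J(pts(i))
s=(Q[...,2]>.034)&(Q[...,2]<.044)&(Q[...,1]<-.012)&(Q[...,1]>-.028)&(Q[...,0]>-.1)&(Q[...,0]<.069)
print("blank",np.percentile(Q[s],[.5,50,99.5],axis=0).round(4))
E
```

```text
time_s: 15.8
tool_pos: [0.5421, 0.1678, 0.1683]
eef_rot: [0.001, 0.997, 0.072, -0.001]
ft_force: [-1.0, 0.2, -1.0]
width: -0.0
t 15.8 jig TCP [0.0355 0.245  0.1683] target W [0.5424 0.1627 0.16  ] shift [-0.0004  0.005   0.0083]
turn 1.568 tilt [-0.0027 -0.0023 -1.    ] F [-0.97  0.17 -1.04] w -2.26614703060849e-05
132 [0.0392708  0.03931157 0.1332149 ] lever 1.4461138565995795 [[0.032 0.018 0.112]
 [0.045 0.059 0.155]]
blank [[-0.0396 -0.0279  0.0343]
 [ 0.0135 -0.0199  0.0384]
 [ 0.0677 -0.0121  0.0437]]
```

View pics/s13.png

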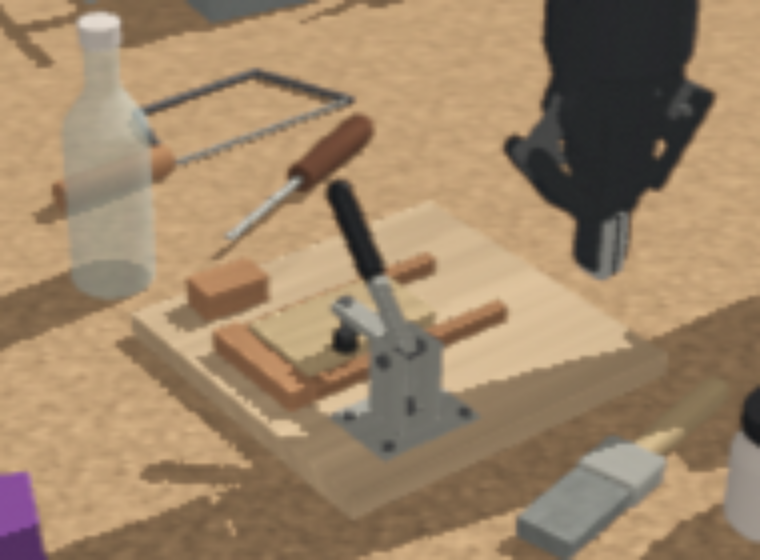

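View pics/t13.png

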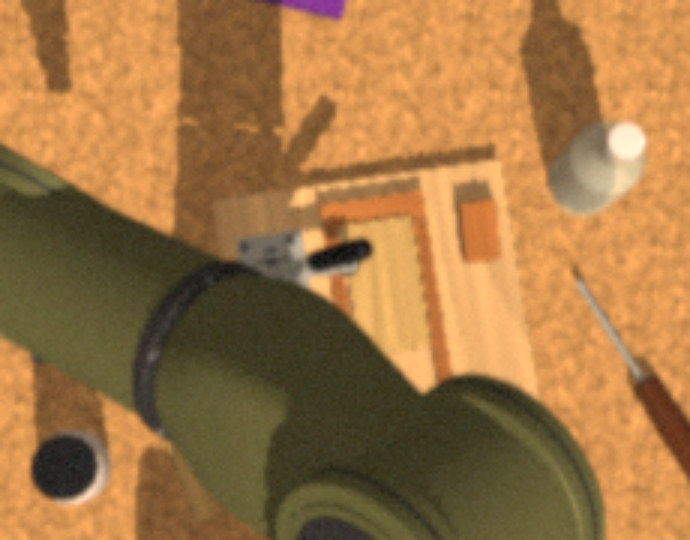

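The lever reads 1.446 rad. The scene camera read about 0.08 low against the top view earlier, so it is most likely at its 1.5 stop. The blank's rear is at -0.0396, so its front is at about 0.070, on the stop. The bystanders are unmoved and the robot is clear. Handing in.

```bash
python3 -c "
from rig import *
print(close_job()); print(observe()['ft_force'])"
```

```text
the job is handed in; nothing more can be done
None
the job is handed in; nothing more can be done
```

I pushed the blank home against the end stop, then pushed the lever past its dead point until it snapped into lock. I backed the arm away and handed the job in at about 16 s. No verdict was reported.

**Last checks**
- **Blank:** its far end is at jig x ≈ 70 mm, which is on the stop. I measured this from the top camera. The stop also pushed back with up to about 7.6 N before I moved to the lever.
- **Lever:** the scene camera read 1.45 rad. That camera read about 0.08 rad below the top camera at the start, so the true angle is probably 1.5.
- **Foot:** it sits on the blank in the pictures. I had no way to measure its force.
- **Robot and bystanders:** the arm stood well clear, at zero force within noise. The bystanders in view looked unmoved; I did not measure their positions.

**What went wrong or disagreed**
- **Fingertip position:** the real fingertips ended about 41 mm short of the reported TCP. The first push therefore passed over the blank without touching it. I measured the offset with two cameras, allowed for it, and repeated the push.
- **Force peak on the lever:** on the first lever push the lever jammed against the gripper, probably under a knuckle. The wrist force reading after that move was about 109 N, against the 120 N limit. I don't know how much of it pressed on the gripper's body, where the limit is 40 N; if the body took most of it, that limit was passed. I backed off, turned the tool 90°, and the second push needed about 8 N at most.

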